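# Flip the ratchet and clamp the reactor lid

### The job

The lid of the bench pressure reactor has to be clamped, but the ratchet handle on its clamp screw is still set to loosen. Flip the small direction lever on top of the ratchet head fully over to its clockwise (seen from above) stop, then, before tightening, swing the handle anticlockwise to its stop to feel that it free-wheels while the screw stands still. Now work the handle back and forth, turning the screw clockwise until you feel the resistance rise firmly as the pad presses the lid, but do not crush the seal, and let go; leave the glassware around it alone.

Things in the scene. Friction and masses are not known exactly. Their poses are not given: they have to be found in the camera images.
- reactor: Steel bench reactor: pot 156 mm across on a 260 x 130 mm base plate, and a yoke over it: a grey cross bar 240 mm long (x), 44 mm wide, its top 158 mm above the table, on two posts at x = -105 and +105 mm. The ratchet sits on the bar. Origin: under its centre, on the table, below the upright screw axis. The handle points along -y when its joint reads 0.
- ratchet_axis (a point): Centre of the ratchet head, a bright steel disc 84 mm in diameter and 26 mm high on the yoke; on the upright screw axis, half-way up the head, 174 mm above the table. The frame turns with the handle, which runs along its -y; z is up.
- handle_grip (a point): Point on the handle's black grip, 140 mm from the screw axis, half-way up, 174 mm above the table. The grip is 28 mm wide (x), 20 mm high and reaches from 98 to 190 mm from the axis; inward of it is a steel bar 22 mm wide. -y points outwards along the handle. It swings level, above the things lying under it; push it from either side or straddle it.
- handle (a joint): Swing of the handle about the upright axis, rad, growing clockwise seen from above; hard stops at -0.75 and +0.75; stays where left. Set to tighten, clockwise carries the screw along and anticlockwise clicks back over 16 teeth (up to 0.4 rad of each clockwise stroke is free play). Pushed slowly, square, at 140 mm from the axis: free-wheel 1 to 3 N, loose screw about 5 N, snug 11 to 15 N.
- dirlever (a joint): Direction lever on top of the ratchet head, turning about the same upright axis and carried round with the handle; rad, growing clockwise seen from above. 0: anticlockwise stop, the ratchet loosens; 1.2: clockwise stop, it tightens. Stays where left (2 to 4 N at its tab); moving it may shift the handle up to 0.1 rad.
- lever_tab (a point): Centre of the upright tab at the end of the dark steel direction lever, on the far side of the head from the handle, 56 mm from the axis, 206 mm above the table. The tab is 10 mm thick (x, the way it is pushed), 18 mm along the lever (y, outwards) and 34 mm high; the lever's flat arm has its top at 195 mm, the head at 187 mm. Push the tab sideways.
- pad: Steel clamp pad 44 mm across under the cross bar; origin: centre of its underside. The screw lowers it 3.82 mm per rad clockwise. It starts 5 to 10 mm above the button: two to four strokes. From there the push on the moving handle (at 140 mm) climbs about 19 N per rad: below 8 N it is not clamped yet, above 21 N the seal is crushed. At rest it presses back with over 4 N only when clamped.
- button: Brass thrust button 36 mm across, 10 mm high, on a very stiff spring (200 N per mm) in the middle of the lid; origin at the centre of its underside. The lid stands up to 4 mm higher or lower with the seal that is fitted.
- beaker: Glass beaker, 68 mm across and 85 mm high, near the reactor on the handle's side; leave it standing where it is. Origin: centre of its underside.
- flask: Conical glass flask with a black stopper, 80 mm across and 118 mm high; leave it standing where it is. Origin: centre of its underside.
- amber_bottle: Amber glass bottle, 72 mm across and 150 mm high; leave it standing where it is. Origin: centre of its underside.

How it is judged (in metres and radians):
On the way, in this order (a step that is already met when the one before it is completed fails the run):
1. the direction lever is over at its clockwise stop (within about 0.15 rad) (value of joint dirlever above 1.05 rad), for 0.1 s.
2. the handle has been swung back anticlockwise to within 0.15 rad of its stop, free-wheeling: the pad has not risen or sunk more than 1.5 mm from its start (value of joint handle below -0.6 rad and value of joint dirlever above 1.05 rad and distance of pad from where it was at the start of the episode below 0.0015 m), for 0.1 s.
3. the pad presses the thrust button with more than 60 N (contact force between pad and button above 60 N), for 0.2 s.
At the end, for the whole second after the job is handed in: The pad presses the thrust button with more than 60 N, the direction lever is still within 0.15 rad of its clockwise stop, and the handle is at rest (contact force between pad and button above 60 N and value of joint dirlever above 1.05 rad and velocity of joint handle between -0.05 and 0.05 rad/s); the robot touches nothing.
It fails at once if the seal is crushed: the pad presses the button with more than 600 N (contact force between pad and button above 600 N).
It fails at once if the beaker is shifted more than 40 mm or tipped more than 0.5 rad (distance of beaker from where it was at the start of the episode above 0.04 m or angle between beaker's own z axis and vertical above 0.5 rad).
It fails at once if the flask is shifted more than 40 mm or tipped more than 0.5 rad (distance of flask from where it was at the start of the episode above 0.04 m or angle between flask's own z axis and vertical above 0.5 rad).
It fails at once if the amber bottle is shifted more than 40 mm or tipped more than 0.5 rad (distance of amber_bottle from where it was at the start of the episode above 0.04 m or angle between amber_bottle's own z axis and vertical above 0.5 rad).
It also fails if it takes over 72 s, if anything falls off the work surface, if the arm or the gripper's body presses on something with over 40 N, if the wrist force passes 120 N, or if a joint passes its speed limit or range.

### The arm

A 6-joint arm with a two-finger parallel gripper is mounted at the origin on the work surface. World frame = base frame: x ahead of the robot, y to its left, z up, the work surface at z = 0. Lengths are in mm, angles in rad, forces in N, time in s.
With the tool pointing down it reaches from about 400 to 925 mm from the base axis. Payload 12.5 kg.
Tool frame: the origin (TCP) lies midway between the tips of the shut fingers; the grasp point (between the pads) lies 19 mm behind it (env.pinch_z is the distance from the TCP to the grasp point, in mm); z points along the fingers, y is the line along which they close (so a half turn about z gives the same grasp; the last joint's range is limited). The gripper opens to 95 mm and grips with 3 to 60 N. Pads are 20 mm wide; open, the fingers measure 119 mm over their backs; the gripper's body (75 mm by 180 mm) begins 59 mm behind the grasp point.
Start: joints at [1.156, 0.491, 1.559, -0, 1.092, -0.106], TCP at [189.93, 595.46, 214.661] pointing down, gripper open.
Joint ranges: [-3.1, 3.1], [-0.84, 2.19], [0.05, 2.79], [-1.13, 4.28], [0.06, 2.93], [-2.69, 2.69]. Speed limits (rad/s): [2.22, 2.22, 2.79, 3.14, 3.14, 3.14].

### API

Orientations are given as [roll, pitch, yaw] about the fixed x, y, z axes, in that order (R = Rz(yaw) Ry(pitch) Rx(roll)).
In Python, from cell import readout, eyes, job_done, env gives the robot as it stands.
- The arm moves only by the shell command python3 -m jog 'ROWS'. ROWS is a JSON object of lists of equal length, an entry for each row: "dp": the shift along the tool's x, y, z in mm, a list of three; "twist": the turn about the tool's z in degrees; "claw": the closure, from -1 (fully open) to 1 (shut). A call has 1 to 8 rows; each row is the pose to reach, as a shift and turn from the pose commanded when the call began, along the tool's axes at that moment; what a row does not reach only later rows make up. A row lasts 1/12 s, in which the tool goes at most 41.7 mm and 7.16 degrees, less where a joint would pass 70% of its speed; a pose out of reach is approached as far as the arm can. A call with a gripper value outside its range is refused whole. The fingers move at their own pace and stop on an object; the grip force is fixed at half the most. Time passes only in rows, so rows that repeat a pose let the fingers close. It gives the time, the measured TCP pose, the force and the opening at its end, in the units of the state.
- readout.state(): the state, without advancing time (a new reading comes with each control period).
- eyes.read_camera(name): name is "scene" or "top" or "wrist"; returns the picture (480x640x3 uint8, red, green, blue); there is no depth.
- eyes.camera_model(name): a dict with "intrinsics" (3x3 intrinsics, pixels), "R" (3x3) and "t" (3): a world point X has camera coordinates R X + t. Camera axes: x right, y down, z forward; pixel columns grow to the right and rows downward; lengths in mm; the calibration is good to about 2 mm. A picture is of the moment at which its call begins: read the wrist's pose just before it. camera_model takes no time and is no camera call; for the wrist camera it gives the pose at the moment of the call.
- job_done(): hands the job in, once; it reports no verdict.
The state is a dict: "t": time; "joints": joint angles; "qvel": joint speeds; "tau": joint torques, N m; "eef_pos": TCP position; "tcp_rot": TCP orientation; "ft_force": force on the tool from outside, world axes, zero at the start; "moment": the same for the moment, N m; "opening": opening from 0.0 (shut) to 1.0 (fully open).
Only numpy, scipy, OpenCV 4.12 (cv2) and the standard library are available. Lean on these libraries where they do the work, as an engineer would, in place of code of your own. Each camera call takes 0.05 s, during which the arm holds its last target. There are 200 camera calls.

## Working session

There is one attempt and no reset: what is moved stays moved. The work goes in short steps, Python scripts to look and compute and a shell command to move; the robot and the scene stay as the last step left them, time stands still between calls to the robot, and variables do not carry over. Pictures are saved under pics/ and viewed, on a budget of 10 in all, crops included, one or two more only if the job needs it, and the job is handed in when it is done.

```bash
ls; mkdir -p pics; python3 - <<'E'
from cell import readout, eyes, env
import cv2, numpy as np
s=readout.state(); print({k:np.round(v,3).tolist() for k,v in s.items()}, env.pinch_z)
for n in ("top","scene"):
    im=eyes.read_camera(n); cv2.imwrite(f"pics/{n}0.png",im[:,:,::-1])
    m=eyes.camera_model(n); print(n,{k:np.round(v,4).tolist() for k,v in m.items()})
E
```

```text
pics
{'t': 0.0, 'joints': [1.156, 0.492, 1.559, 0.0, 1.092, -0.106], 'qvel': [0.0, 0.0, -0.001, 0.001, -0.004, 0.001], 'tau': [0.001, -61.265, -25.819, 0.069, 0.048, -0.0], 'eef_pos': [189.83, 595.223, 214.046], 'tcp_rot': [-3.14, -0.0, 2.833], 'ft_force': [0.371, 0.331, 0.271], 'moment': [0.008, -0.016, 0.028], 'opening': 0.996} 18.8
top {'intrinsics': [[470.0119, 0.0, 317.753], [0.0, 470.0119, 239.3946], [0.0, 0.0, 1.0]], 'R': [[-0.0264, -0.9996, -0.0066], [-0.9807, 0.0271, -0.1937], [0.1938, 0.0014, -0.981]], 't': [27.965, 634.6644, 1112.2677]}
scene {'intrinsics': [[539.2525, 0.0, 321.4001], [0.0, 539.2525, 240.3347], [0.0, 0.0, 1.0]], 'R': [[-0.6867, 0.7266, 0.0221], [0.3764, 0.3815, -0.8443], [-0.6219, -0.5715, -0.5355]], 't': [403.0178, -128.3133, 1610.1226]}
```

View pics/top0.png

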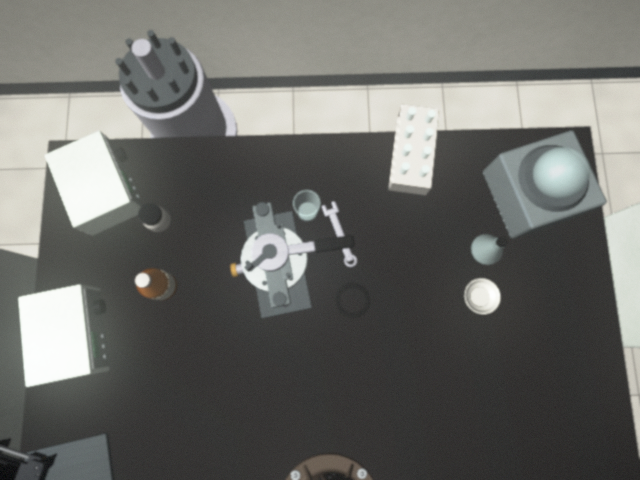

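View pics/scene0.png

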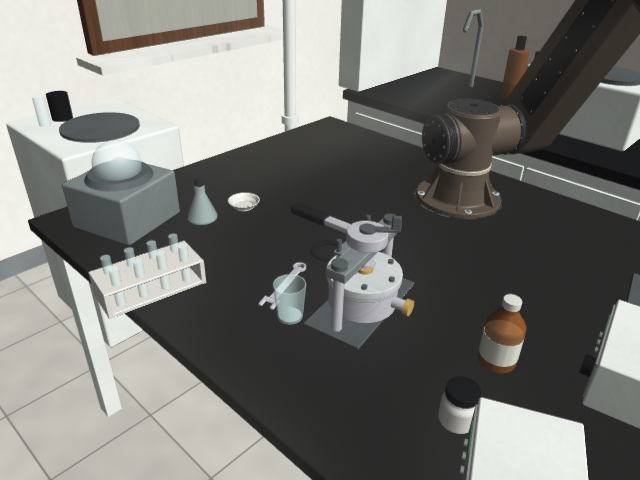

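The top view has the head at about (268,252), the handle running right to about (345,243), the lever pointing lower-left to about (247,268), and the beaker at (306,205). In the scene view the lever tab is at about (395,222).

```bash
cat > h.py <<'E'
import numpy as np, cv2
from cell import readout, eyes, env
def ray(m,uv,z):
    K,R,t=[np.array(m[k],float) for k in("intrinsics","R","t")]
    d=R.T@np.linalg.inv(K)@np.array([uv[0],uv[1],1.]); c=-R.T@t
    return c+d*(z-c[2])/d[2]
def proj(m,X):
    K,R,t=[np.array(m[k],float) for k in("intrinsics","R","t")]
    p=K@(R@np.array(X,float)+t); return p[:2]/p[2]
def tool(dw,yaw=None):
    "world shift -> tool axes at present"
    from scipy.spatial.transform import Rotation as Ro
    return Ro.from_euler('xyz',readout.state()["tcp_rot"]).as_matrix().T@np.array(dw,float)
E
python3 - <<'E'
from h import *
m=eyes.camera_model("top"); im=cv2.imread("pics/top0.png")
for n,uv,z in (("head",(268,251),187),("tab",(248,267),223),("barend1",(263,204),158),("barend2",(280,305),158),("grip",(342,243),184),("beaker",(306,200),85)): print(n,ray(m,uv,z).round())
c=im[190:320,210:380]; cv2.imwrite("pics/c0.png",cv2.resize(c,None,fx=4.5,fy=4.5,interpolation=cv2.INTER_CUBIC))
E
```

```text
head [587. 122. 187.]
tab [548. 160. 223.]
barend1 [704. 136. 158.]
barend2 [469.  99. 158.]
grip [601. -43. 184.]
beaker [731.  37.  85.]
```

View pics/c0.png

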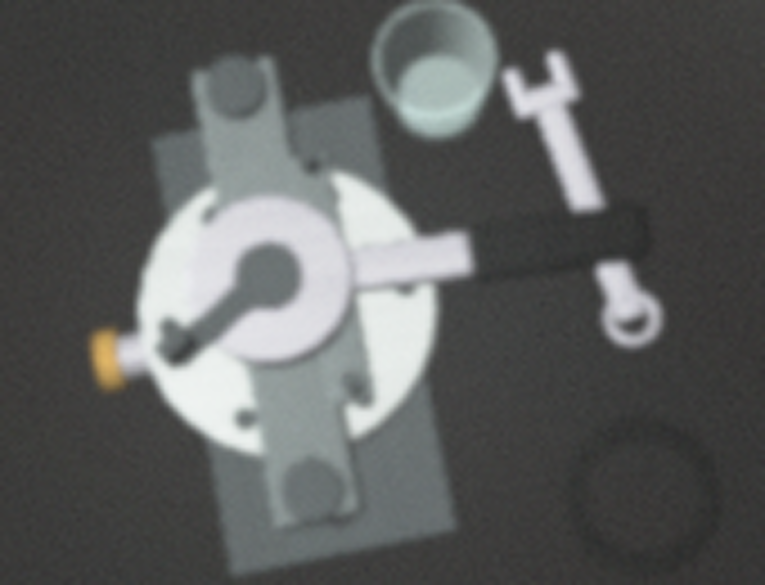

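The crop shows the head centred at crop (271,279), which is pixel (270.2,252). The lever points lower-left to its tab at crop (177,340), pixel (249.3,265.5), and the grip runs from crop (470,255) to (648,230). The lever is at its anticlockwise stop, so the tab has to be pushed towards +x. Next I measure the axis and handle angle.

```bash
python3 - <<'E'
from h import *
m=eyes.camera_model("top")
f=lambda u,v,z: ray(m,(210+(u+.5)/4.5-.5,190+(v+.5)/4.5-.5),z)
hd=f(271,279,187); hub=f(268,275,195); print("head",hd.round(1),"hub",hub.round(1))
b1=f(234,65,158);b2=f(316,510,158); print("bar ends",b1.round(),b2.round(),"mid",((b1+b2)/2).round(), "L",np.linalg.norm(b1-b2))
tab=f(177,340,210); print("tab",tab.round(), np.linalg.norm((tab-hd)[:2]))
g=f(560,241,184); g2=f(648,229,184); print("grip",g.round(),"end",g2.round(),np.linalg.norm((g2-hd)[:2]))
a=lambda d:np.arctan2(d[1],d[0])
print("handle ang",a(g2-hd),"reactor x ang",a(b1-b2),"joint",(a(b1-b2)-np.pi/2)-a(g2-hd),"lever ang",a(tab-hd))
print(tool([1,0,0]).round(3),tool([0,1,0]).round(3))
E
```

```text
head [585.9 117.6 187. ] hub [586.5 118.2 195. ]
bar ends [704. 139. 158.] [474.  99. 158.] mid [589. 119. 158.] L 233.08156284798363
tab [553. 160. 210.] 53.7134379067909
grip [602. -25. 184.] end [606. -69. 184.] 188.04613321736835
handle ang -1.4613842347154968 reactor x ang 0.17230613141096157 joint 0.06289403933156179 lever ang 2.218450325854342
[-0.953  0.304 -0.   ] [ 0.304  0.953 -0.001]
```

```bash
python3 -m jog '{"dp":[[-50,-35,-80],[-200,-150,-90],[-300,-220,-90],[-454,-336,-90],[-454,-336,-90],[-454,-336,-90],[-454,-336,-90],[-454,-336,-90]],"twist":[0,8,16,24,33,33,33,33],"claw":[1,1,1,1,1,1,1,1]}'; cat >> h.py <<'E'
def plan(*wps, yaw0=None):
    "world TCP waypoints (x,y,z,angle of tool y in deg) -> dp,twist rows from measured pose"
    from scipy.spatial.transform import Rotation as Ro
    s=readout.state(); R=Ro.from_euler('xyz',s["tcp_rot"]).as_matrix(); p=np.array(s["eef_pos"])
    ya=np.degrees(np.arctan2(R[1,1],R[0,1]))
    print("t",round(s["t"],2),"tcp",p.round(1),"yang",round(ya,1),"F",np.round(s["ft_force"],1))
    for w in wps: print((R.T@(np.array(w[:3])-p)).round(1).tolist(), round((ya-w[3]+180)%360-180,1))
E
python3 -c "
from h import *
plan((520,137,285,39))"
```

```text
t: 0.77
eef_pos: [374.6, 338.8, 282.7]
tcp_rot: [-3.141, -0.0, 2.257]
ft_force: [0.8, -0.3, -0.1]
opening: 0.494
t 0.77 tcp [374.6 338.8 282.7] yang 39.3 F [ 0.8 -0.3 -0.1]
[-248.2, -15.3, -2.3] 0.3
```

```bash
python3 -m jog '{"dp":[[-248,-15,0],[-248,-15,0],[-248,-15,0],[-248,-15,0],[-248,-15,0],[-248,-15,0],[-248,-15,0],[-248,-15,0]],"twist":[0,0,0,0,0,0,0,0],"claw":[1,1,1,1,1,1,1,1]}'; python3 -c "
from h import *
plan((520,137,285,39),(520,137,203,39))
m=eyes.camera_model('wrist')
im=eyes.read_camera('wrist')
cv2.imwrite('pics/w1.png',im[:,:,::-1])
for X in ((586.5,118.5,187),(551.3,162.1,223)): print(proj(m,X).round())
np.savez('w1.npz',**m)"
```

```text
t: 1.43
eef_pos: [520.2, 137.6, 281.9]
tcp_rot: [-3.141, -0.001, 2.253]
ft_force: [-0.5, 1.0, 0.6]
opening: 0.005
t 1.43 tcp [520.2 137.6 281.9] yang 39.1 F [-0.5  1.   0.6]
[-0.3, -0.5, -3.1] 0.1
[-0.4, -0.4, 78.9] 0.1
[374. 317.]
[386. 260.]
```

View pics/w1.png

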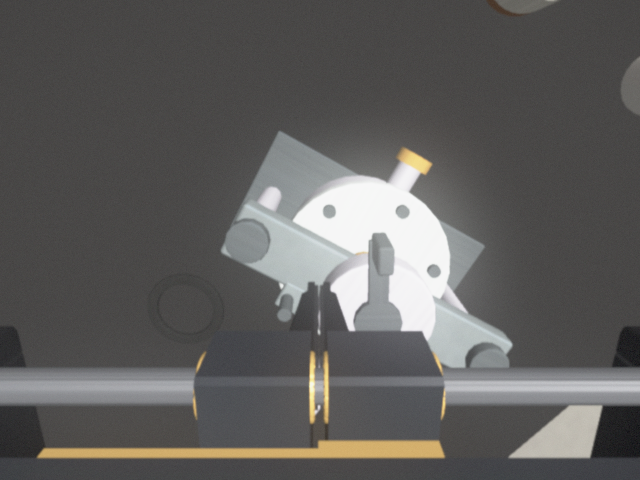

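Wrist view: the tab top is at (385,255) against a predicted (386,260), and the hub is at (379,316). The estimates agree, so I descend and sweep along the arc.

```bash
python3 -m jog '{"dp":[[0,0,40],[0,0,79],[0,0,79],[0,0,79]],"twist":[0,0,0,0],"claw":[1,1,1,1]}'; cat >> h.py <<'E'
A=np.array([586.5,118.5])
def tabwp(th,back=17,z=203):
    c=A+56*np.array([np.cos(th),np.sin(th)])-back*np.array([np.sin(th),-np.cos(th)])
    return (*c,z,np.degrees(th)-90)
E
python3 -c "
from h import *
plan(tabwp(2.25,20),*[tabwp(t) for t in (2.15,2.0,1.85,1.7,1.55,1.4,1.25,1.15,1.08,1.0)])"
```

```text
t: 1.82
eef_pos: [518.5, 140.3, 203.2]
tcp_rot: [-3.139, -0.002, 2.258]
ft_force: [-0.0, 0.3, 0.1]
opening: 0.007
t 1.82 tcp [518.5 140.3 203.2] yang 39.4 F [-0.   0.3  0.1]
[-3.8, 19.2, 0.2] 0.5
[-2.5, 27.9, 0.1] 6.2
[-1.5, 36.6, 0.1] 14.8
[-1.8, 45.4, 0.1] 23.4
[-3.5, 54.0, 0.1] 32.0
[-6.4, 62.3, 0.0] 40.6
[-10.5, 70.0, 0.0] 49.2
[-15.7, 77.1, -0.0] 57.8
[-19.8, 81.3, -0.0] 63.5
[-22.9, 84.0, -0.1] 67.5
[-26.6, 86.8, -0.1] 72.1
```

```bash
python3 -m jog '{"dp":[[-4,10,0],[-4,19,0],[-3,28,0],[-2,33,0],[-2,37,0],[-2,41,0],[-2,45,0],[-2,45,0]],"twist":[0,0,6,10,15,19,23,23],"claw":[1,1,1,1,1,1,1,1]}'; python3 -c "
from h import *
plan(*[tabwp(t) for t in (1.85,1.7,1.55,1.4,1.25,1.15,1.08,1.0)])"
```

```text
t: 2.48
eef_pos: [556.4, 167.3, 205.6]
tcp_rot: [3.139, 0.0, 1.853]
ft_force: [0.6, 0.4, -0.7]
opening: 0.001
t 2.48 tcp [556.4 167.3 205.6] yang 16.2 F [ 0.6  0.4 -0.7]
[0.8, -1.5, 2.6] 0.2
[2.7, 7.0, 2.6] 8.8
[3.3, 15.8, 2.6] 17.4
[2.6, 24.5, 2.6] 26.0
[0.5, 33.1, 2.7] 34.6
[-1.5, 38.5, 2.7] 40.3
[-3.3, 42.2, 2.7] 44.3
[-5.6, 46.3, 2.7] 48.9
```

```bash
python3 -m jog '{"dp":[[2,4,1],[3,8,1],[3,12,1],[3,16,1],[3,20,1],[3,24,1],[2,29,1],[1,33,1]],"twist":[5,9,13,17,22,26,30,35],"claw":[1,1,1,1,1,1,1,1]}';  python3 -m jog '{"dp":[[-1,3,0],[-2,5,0],[-3,7,0],[-4,9,0],[-4,9,0]],"twist":[3,6,8,9,9],"claw":[1,1,1,1,1]}'; python3 -c "
from h import *
plan(*[tabwp(t) for t in (1.08,1.0)])
m=eyes.camera_model('top')
im=eyes.read_camera('top')
cv2.imwrite('pics/t2.png',cv2.resize(im[190:320,210:380,::-1],None,fx=4.5,fy=4.5,interpolation=cv2.INTER_CUBIC))"
```

```text
t: 3.15
eef_pos: [587.2, 177.5, 204.2]
tcp_rot: [3.141, -0.001, 1.245]
ft_force: [-2.1, 3.7, 1.5]
opening: 0.01
t: 3.57
eef_pos: [594.6, 170.2, 203.7]
tcp_rot: [3.141, -0.001, 1.089]
ft_force: [-0.9, 1.0, 1.4]
opening: 0.007
t 3.57 tcp [594.6 170.2 203.7] yang -27.6 F [-0.9  1.   1.4]
[6.6, 0.3, 0.7] 0.5
[7.7, 4.8, 0.7] 5.1
```

View pics/t2.png

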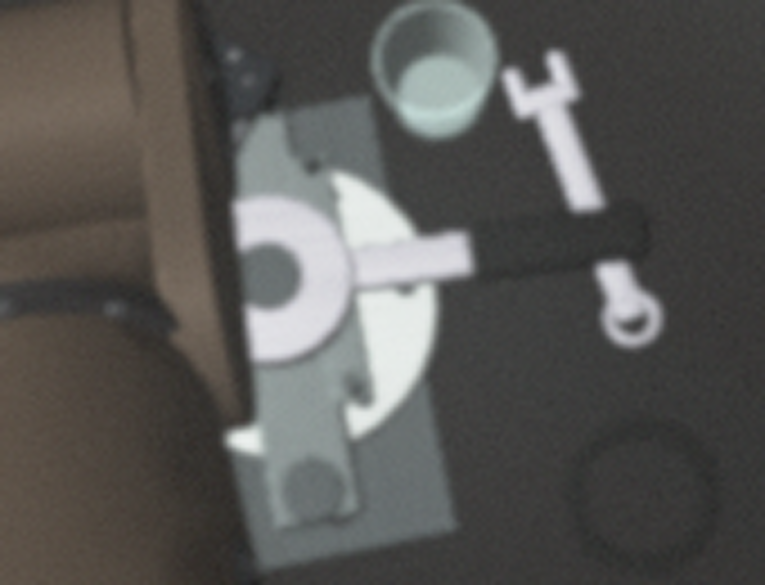

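The handle hasn't moved (grip still at crop (560,240)) and the arm hides the lever. I push on in small steps, watching the force for the stop.

```bash
python3 -m jog '{"dp":[[3,1,0],[6,2,0],[7,3,0]],"twist":[1,2,3],"claw":[1,1,1]}';  python3 -m jog '{"dp":[[0,1,0],[0,3,0],[0,3,0]],"twist":[1,2,3],"claw":[1,1,1]}'; python3 -m jog '{"dp":[[0,1,0],[0,3,0],[0,3,0]],"twist":[1,2,3],"claw":[1,1,1]}';python3 -c "
from h import *
plan(*[tabwp(t) for t in (1.08,1.0,.9,.8)])"
```

```text
t: 3.87
eef_pos: [600.3, 174.8, 202.6]
tcp_rot: [-3.141, 0.0, 1.034]
ft_force: [-1.6, -0.4, 0.3]
opening: 0.005
t: 4.12
eef_pos: [603.1, 173.3, 202.6]
tcp_rot: [3.142, -0.001, 0.981]
ft_force: [-1.6, 3.3, 1.2]
opening: 0.002
t: 4.37
eef_pos: [605.4, 171.8, 202.6]
tcp_rot: [-3.141, -0.001, 0.929]
ft_force: [-1.5, 6.0, 0.6]
opening: 0.005
t 4.37 tcp [605.4 171.8 202.6] yang -36.8 F [-1.5  6.   0.6]
[-1.2, -8.4, -0.4] -8.7
[0.6, -4.1, -0.4] -4.1
[2.5, 1.4, -0.4] 1.6
[3.7, 7.1, -0.4] 7.4
```

```bash
python3 -m jog '{"dp":[[1,1,0],[1,3,0],[1,3,0]],"twist":[1,2,3],"claw":[1,1,1]}';  python3 -m jog '{"dp":[[-5,-15,0],[-10,-30,0],[-10,-50,-20],[-10,-80,-60],[-10,-110,-80],[-10,-140,-80],[-10,-140,-80]],"twist":[0,0,0,0,0,0,0],"claw":[1,1,1,1,1,1,1]}'; python3 -c "
from h import *
plan()
m=eyes.camera_model('top')
im=eyes.read_camera('top')
cv2.imwrite('pics/t3.png',cv2.resize(im[190:320,210:380,::-1],None,fx=4.5,fy=4.5,interpolation=cv2.INTER_CUBIC))"
```

```text
t: 4.62
eef_pos: [607.6, 171.3, 202.6]
tcp_rot: [-3.139, -0.0, 0.876]
ft_force: [-5.7, 9.2, 2.5]
opening: 0.004
t: 5.2
eef_pos: [491.5, 254.3, 284.7]
tcp_rot: [3.14, -0.003, 0.88]
ft_force: [0.1, 0.2, 0.1]
opening: 0.005
t 5.2 tcp [491.5 254.3 284.7] yang -39.6 F [0.1 0.2 0.1]
```

View pics/t3.png

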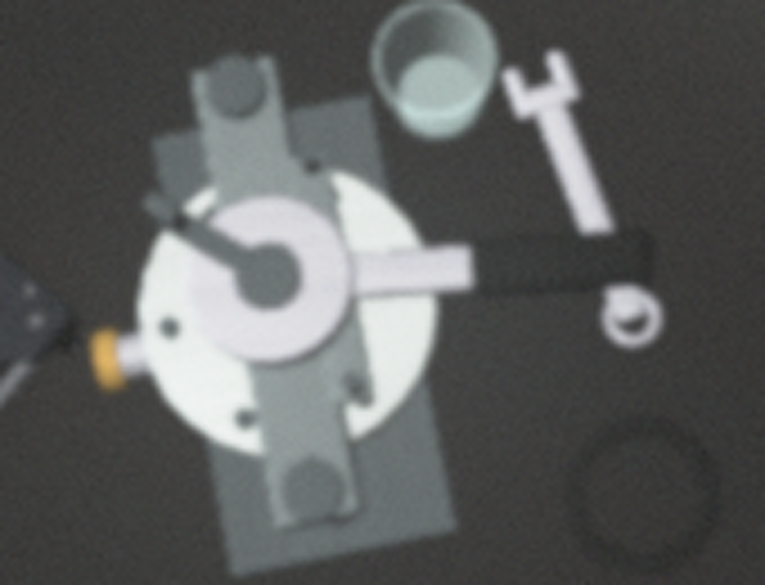

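The lever now points upper-left with its tab at crop (165,212), and the handle has shifted about 0.1 rad clockwise (grip end at crop (652,258)).

```bash
cat >> h.py <<'E'
def f(u,v,z,m=None): return ray(m or eyes.camera_model("top"),(210+(u+.5)/4.5-.5,190+(v+.5)/4.5-.5),z)
ang=lambda d:np.arctan2(d[1],d[0])
J0=0.1723-np.pi/2
def gripwp(j,off=0,r=140,z=170):
    "point beside the grip at joint j; off>0: on clockwise side"
    th=J0-j; u=np.array([np.cos(th),np.sin(th)]); t=np.array([u[1],-u[0]])
    return (*(A+r*u+off*t),z,np.degrees(ang(t)))
E
python3 - <<'E'
from h import *
hd=np.array([*A,0])
g=f(652,258,184); a=ang(g-hd); print("handle",J0-a)
for uv,z in (((195,228),195),((150,203),223),((178,222),195),((165,212),210)):
    t=f(*uv,z); print((t-hd).round(), "lever joint", (a+np.pi+.6-ang(t-hd)+np.pi)%(2*np.pi)-np.pi)
plan(gripwp(.15,-60,z=230),gripwp(.15,60,z=230),gripwp(.15,0,z=230))
E
```

```text
handle 0.14467037387328396
[ 24.  35. 195.] lever joint 1.2305433201064409
[ 32.  53. 223.] lever joint 1.1652370954981954
[ 28.  44. 195.] lever joint 1.1904807031460978
[ 30.  48. 210.] lever joint 1.1832371374782475
t 5.25 tcp [492.9 253.2 283.8] yang -39.6 F [-0.8 -0.5 -0.2]
[-110.9, 294.9, 54.0] 139.1
[-189.4, 204.1, 53.7] 139.1
[-150.1, 249.5, 53.9] 139.1
```

```bash
sed -i 's/np.degrees(ang(t)))/np.degrees(ang(-t)))/' h.py; python3 -m jog '{"dp":[[-150,250,0],[-150,250,0],[-150,250,0],[-150,250,0],[-150,250,0],[-150,250,10],[-150,250,20],[-150,250,30]],"twist":[-7,-14,-21,-28,-35,-41,-41,-41],"claw":[0.2,0.2,0.2,0.2,0.2,0.2,0.2,0.2]}'; python3 -c "
from h import *
plan(gripwp(.145,z=230),gripwp(.145,z=169)); print(np.round(readout.state()['joints'],2))"
```

```text
t: 5.92
eef_pos: [592.4, -28.1, 252.4]
tcp_rot: [3.14, 0.001, 1.592]
ft_force: [0.2, -0.1, -0.6]
opening: 0.4
t 5.92 tcp [592.4 -28.1 252.4] yang 1.2 F [ 0.2 -0.1 -0.6]
[6.8, -2.0, 22.4] -0.3
[6.9, -2.1, 83.4] -0.3
[-0.16  0.41  1.59 -0.    1.14 -0.18]
```

```bash
python3 -m jog '{"dp":[[3,-1,10],[7,-2,30],[7,-2,50],[7,-2,62],[7,-2,72],[7,-2,83],[7,-2,83]],"twist":[0,0,0,0,0,0,0],"claw":[0,0,0,0,0,0,0]}'; python3 -c "
from h import *
plan(*[gripwp(j,z=169) for j in (.145,.05,-.1,-.25,-.4,-.55,-.7,-.8)])"
```

```text
t: 6.5
eef_pos: [588.0, -16.2, 167.5]
tcp_rot: [-3.139, -0.0, 1.593]
ft_force: [0.3, -1.1, -0.4]
opening: 0.501
t 6.5 tcp [588.  -16.2 167.5] yang 1.3 F [ 0.3 -1.1 -0.4]
[-5.3, 2.2, -1.5] -0.3
[-4.6, 15.5, -1.6] -5.7
[-1.0, 36.2, -1.6] -14.3
[5.7, 56.1, -1.7] -22.9
[15.3, 74.7, -1.7] -31.5
[27.6, 91.7, -1.8] -40.1
[42.3, 106.7, -1.8] -48.7
[53.2, 115.4, -1.8] -54.4
```

```bash
python3 -m jog '{"dp":[[-5,8,0],[-5,15,0],[-4,22,0],[-3,29,0],[-1,36,0],[2,46,0],[6,56,0],[6,56,0]],"twist":[-3,-6,-9,-12,-14,-18,-23,-23],"claw":[0,0,0,0,0,0,0,0]}'; python3 -c "
from h import *
plan(*[gripwp(j,z=169) for j in (-.4,-.55,-.7,-.8,-.9)])"
```

```text
t: 7.17
eef_pos: [645.8, -8.5, 170.0]
tcp_rot: [3.14, 0.001, 1.999]
ft_force: [0.3, 0.7, -1.0]
opening: 0.497
t 7.17 tcp [645.8  -8.5 170. ] yang 24.5 F [ 0.3  0.7 -1. ]
[1.6, 18.9, 1.0] -8.2
[6.1, 39.4, 1.0] -16.8
[13.7, 59.0, 1.0] -25.4
[20.3, 71.3, 1.0] -31.2
[28.2, 82.9, 1.0] -36.9
```

```bash
python3 -m jog '{"dp":[[1,10,0],[2,19,0],[4,29,0],[6,39,0],[10,49,0],[14,59,0],[17,65,0],[17,65,0]],"twist":[-4,-8,-12,-17,-21,-25,-28,-28],"claw":[0,0,0,0,0,0,0,0]}'; python3 -m jog '{"dp":[[1,3,0],[1,6,0],[1,6,0]],"twist":[-1,-2,-3],"claw":[0,0,0]}'; python3 -c "
from h import *
plan(*[gripwp(j,z=169) for j in (-.8,-.85,-.9)])"
```

```text
t: 7.83
eef_pos: [697.0, 34.2, 169.8]
tcp_rot: [3.141, 0.001, 2.484]
ft_force: [-0.6, 0.4, -0.6]
opening: 0.501
t: 8.08
eef_pos: [699.3, 38.9, 169.7]
tcp_rot: [3.142, -0.0, 2.536]
ft_force: [-1.4, 0.4, -0.0]
opening: 0.5
t 8.08 tcp [699.3  38.9 169.7] yang 55.3 F [-1.4  0.4 -0. ]
[-1.9, 2.2, 0.7] -0.4
[-1.7, 9.2, 0.7] -3.3
[-1.1, 16.2, 0.7] -6.1
```

```bash
python3 -m jog '{"dp":[[0,3,0],[-1,5,0],[-1,5,0]],"twist":[-1,-2,-2],"claw":[0,0,0]}'; python3 -m jog '{"dp":[[0,2,0],[0,4,0],[0,4,0]],"twist":[-1,-2,-2],"claw":[0,0,0]}'; python3 -c "
from h import *
plan(*[gripwp(j,z=169) for j in (-.8,-.85,-.9)])
m=eyes.camera_model('top')
im=eyes.read_camera('top')
cv2.imwrite('pics/t4.png',cv2.resize(im[165:315,210:380,::-1],None,fx=4,fy=4,interpolation=cv2.INTER_CUBIC))"
```

```text
t: 8.33
eef_pos: [703.3, 42.6, 169.6]
tcp_rot: [3.141, -0.0, 2.572]
ft_force: [0.3, 0.2, 0.2]
opening: 0.498
t: 8.58
eef_pos: [703.4, 43.7, 169.3]
tcp_rot: [-3.136, -0.003, 2.607]
ft_force: [-12.6, -12.4, 5.6]
opening: 0.501
t 8.58 tcp [703.4  43.7 169.3] yang 59.4 F [-12.6 -12.4   5.6]
[-1.1, -4.1, 0.4] 3.7
[-1.3, 2.9, 0.3] 0.8
[-1.2, 9.9, 0.3] -2.1
```

View pics/t4.png

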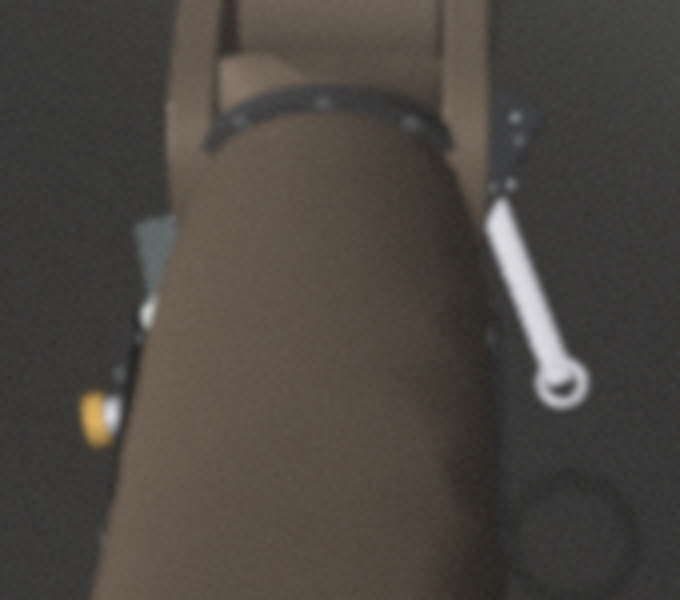

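The stop is firm: force jumps from about 1 N to 17 N with the tool at about -0.83 (handle about -0.75). The arm covers the head in this view. Free-wheel resistance stayed around 1 N. Now the first clockwise stroke; a full stroke can't reach the crush limit.

```bash
python3 -m jog '{"dp":[[1,-14,0],[3,-28,0],[6,-41,0],[11,-55,0],[17,-67,0],[24,-79,0],[33,-90,0],[42,-100,0]],"twist":[6,12,17,23,29,34,40,46],"claw":[0,0,0,0,0,0,0,0]}'; python3 -c "
from h import *
plan(*[gripwp(j,z=169) for j in (.0,.1,.2,.3,.4,.5,.6,.7,.8)])"
```

```text
t: 9.3
eef_pos: [618.5, -18.2, 169.7]
tcp_rot: [3.139, -0.001, 1.798]
ft_force: [4.0, 6.0, -1.0]
opening: 0.501
t 9.3 tcp [618.5 -18.2 169.7] yang 13.0 F [ 4.  6. -1.]
[0.6, -8.0, 0.7] 3.2
[2.0, -21.9, 0.6] 8.9
[4.9, -35.6, 0.6] 14.6
[9.1, -49.0, 0.6] 20.4
[14.6, -61.9, 0.5] 26.1
[21.4, -74.1, 0.5] 31.8
[29.3, -85.6, 0.5] 37.5
[38.4, -96.3, 0.5] 43.3
[48.5, -106.0, 0.4] 49.0
```

```bash
python3 -m jog '{"dp":[[1,-14,0],[3,-28,0],[6,-41,0],[11,-55,0],[17,-67,0],[24,-79,0],[32,-89,0],[34,-92,0]],"twist":[6,12,17,23,29,34,40,41],"claw":[0,0,0,0,0,0,0,0]}'; python3 -c "
from h import *
plan(*[gripwp(j,z=169) for j in (.7,.75,.8,.85)])"
```

```text
t: 9.97
eef_pos: [520.9, -6.3, 170.1]
tcp_rot: [3.139, -0.001, 1.083]
ft_force: [6.4, 1.4, -2.9]
opening: 0.5
t 9.97 tcp [520.9  -6.3 170.1] yang -27.9 F [ 6.4  1.4 -2.9]
[1.1, -6.1, 1.1] 2.3
[1.6, -13.1, 1.1] 5.2
[2.4, -20.1, 1.1] 8.0
[3.6, -27.0, 1.1] 10.9
```

```bash
python3 -m jog '{"dp":[[1,-8,0],[2,-14,0],[2,-14,0]],"twist":[3,6,6],"claw":[0,0,0]}'; python3 -m jog '{"dp":[[1,14,0],[3,28,0],[6,41,0],[11,55,0],[17,67,0],[24,79,0],[33,90,0],[42,100,0]],"twist":[-6,-12,-17,-23,-29,-34,-40,-46],"claw":[0,0,0,0,0,0,0,0]}'; python3 -c "
from h import *
plan(*[gripwp(j,z=169) for j in (-.1,-.2,-.3,-.4,-.5,-.6,-.7,-.78)])"
```

```text
t: 10.22
eef_pos: [509.6, 1.2, 169.9]
tcp_rot: [3.14, -0.0, 0.983]
ft_force: [1.3, -2.9, 0.8]
opening: 0.498
t: 10.88
eef_pos: [616.4, -19.5, 169.3]
tcp_rot: [-3.14, -0.001, 1.794]
ft_force: [-2.8, 1.1, 0.5]
opening: 0.5
t 10.88 tcp [616.4 -19.5 169.3] yang 12.8 F [-2.8  1.1  0.5]
[1.4, 8.2, 0.3] -2.8
[2.8, 22.2, 0.3] -8.5
[5.5, 35.9, 0.3] -14.3
[9.7, 49.2, 0.2] -20.0
[15.1, 62.1, 0.2] -25.7
[21.8, 74.4, 0.2] -31.5
[29.7, 86.0, 0.2] -37.2
[36.8, 94.6, 0.2] -41.8
```

```bash
python3 -m jog '{"dp":[[1,14,0],[3,28,0],[6,41,0],[11,55,0],[17,67,0],[24,79,0],[31,88,0],[38,96,0]],"twist":[-6,-12,-17,-23,-29,-34,-39,-43],"claw":[0,0,0,0,0,0,0,0]}'; python3 -c "
from h import *
plan(*[gripwp(j,z=169) for j in (-.8,-.7)])"
```

```text
t: 11.55
eef_pos: [702.3, 38.3, 169.1]
tcp_rot: [-3.141, -0.0, 2.544]
ft_force: [0.4, -3.5, -0.6]
opening: 0.499
t 11.55 tcp [702.3  38.3 169.1] yang 55.8 F [ 0.4 -3.5 -0.6]
[0.9, 1.0, 0.1] 0.1
[1.6, -12.9, 0.1] 5.8
```

```bash
cat >> h.py <<'E'
def tf():
    s=readout.state(); d=np.array(s["eef_pos"])[:2]-A; r=np.linalg.norm(d); u=d/r
    F=np.array(s["ft_force"])[:2]; print("  t %.2f tool j %.3f r %.1f Ftan(opp. cw) %.1f Frad %.1f"%(s["t"],J0-ang(d),r,-F@np.array([u[1],-u[0]]),F@u))
E
J='python3 -m jog'; T='python3 -c "from h import *;tf()"'
python3 -m jog '{"dp":[[1,-14,0],[3,-28,0],[6,-41,0]],"twist":[6,12,17],"claw":[0,0,0]}' >/dev/null; python3 -c "from h import *;tf()"
python3 -m jog '{"dp":[[0,-7,0],[1,-14,0]],"twist":[3,6],"claw":[0,0]}'>/dev/null; python3 -c "from h import *;tf()"
python3 -m jog '{"dp":[[0,-7,0],[1,-14,0]],"twist":[3,6],"claw":[0,0]}'>/dev/null; python3 -c "from h import *;tf()"
```

```text
t 11.80 tool j -0.494 r 140.3 Ftan(opp. cw) 1.5 Frad -1.0
  t 11.97 tool j -0.395 r 140.4 Ftan(opp. cw) 5.7 Frad 1.7
  t 12.13 tool j -0.298 r 140.1 Ftan(opp. cw) 5.7 Frad 1.7
```

```bash

python3 -m jog '{"dp":[[0,-7,0],[1,-14,0]],"twist":[3,6],"claw":[0,0]}' >/dev/null; python3 -c "from h import *;tf()"
python3 -m jog '{"dp":[[0,-7,0],[1,-14,0]],"twist":[3,6],"claw":[0,0]}'>/dev/null; python3 -c "from h import *;tf()"
python3 -m jog '{"dp":[[0,-7,0],[1,-14,0]],"twist":[3,6],"claw":[0,0]}'>/dev/null; python3 -c "from h import *;tf()"
python3 -m jog '{"dp":[[0,-7,0],[1,-14,0]],"twist":[3,6],"claw":[0,0]}'>/dev/null; python3 -c "from h import *;tf()"
```

```text
t 12.30 tool j -0.198 r 139.8 Ftan(opp. cw) 5.9 Frad 1.3
  t 12.47 tool j -0.098 r 139.5 Ftan(opp. cw) 5.6 Frad 3.0
  t 12.63 tool j 0.002 r 139.0 Ftan(opp. cw) 5.6 Frad 3.2
  t 12.80 tool j 0.103 r 138.5 Ftan(opp. cw) 6.6 Frad 3.0
```

```bash

python3 -m jog '{"dp":[[0,-7,0],[1,-14,0]],"twist":[3,6],"claw":[0,0]}' >/dev/null; python3 -c "from h import *;tf()"
python3 -m jog '{"dp":[[0,-7,0],[0,-14,0]],"twist":[3,6],"claw":[0,0]}'>/dev/null; python3 -c "from h import *;tf()"
python3 -m jog '{"dp":[[0,-7,0],[0,-14,0]],"twist":[3,6],"claw":[0,0]}'>/dev/null; python3 -c "from h import *;tf()"
```

```text
t 12.97 tool j 0.204 r 137.9 Ftan(opp. cw) 5.7 Frad 3.3
  t 13.13 tool j 0.307 r 137.9 Ftan(opp. cw) 5.1 Frad -1.1
  t 13.30 tool j 0.409 r 137.8 Ftan(opp. cw) 4.5 Frad -4.0
```

```bash

python3 -m jog '{"dp":[[0,-7,0],[0,-14,0]],"twist":[3,6],"claw":[0,0]}' >/dev/null; python3 -c "from h import *;tf()"
python3 -m jog '{"dp":[[0,-7,0],[0,-14,0]],"twist":[3,6],"claw":[0,0]}'>/dev/null; python3 -c "from h import *;tf()"
python3 -m jog '{"dp":[[0,-7,0],[0,-14,0]],"twist":[3,6],"claw":[0,0]}'>/dev/null; python3 -c "from h import *;tf()"
python3 -m jog '{"dp":[[0,-7,0],[0,-11,0]],"twist":[3,5],"claw":[0,0]}'>/dev/null; python3 -c "from h import *;tf()"
```

```text
t 13.47 tool j 0.510 r 137.8 Ftan(opp. cw) 5.8 Frad -4.0
  t 13.63 tool j 0.610 r 137.9 Ftan(opp. cw) 6.5 Frad -5.2
  t 13.80 tool j 0.709 r 137.9 Ftan(opp. cw) 7.5 Frad -6.1
  t 13.97 tool j 0.790 r 137.7 Ftan(opp. cw) 7.8 Frad -4.2
```

Force is starting to rise (7.8 N) near the handle's stop. I return, free-wheeling, for another stroke.

```bash
python3 -m jog '{"dp":[[1,14,0],[3,28,0],[6,41,0],[11,55,0],[17,67,0],[24,79,0],[33,90,0],[42,100,0]],"twist":[-6,-12,-17,-23,-29,-34,-40,-46],"claw":[0,0,0,0,0,0,0,0]}'>/dev/null; python3 -c "from h import *;tf()"
python3 -m jog '{"dp":[[1,14,0],[3,28,0],[6,41,0],[11,55,0],[17,67,0],[24,79,0],[31,88,0],[38,96,0]],"twist":[-6,-12,-17,-23,-29,-34,-39,-43],"claw":[0,0,0,0,0,0,0,0]}'>/dev/null; python3 -c "
from h import *
tf();plan(*[gripwp(j,z=169) for j in (-.8,-.7,-.6)])"
```

```text
t 14.63 tool j 0.008 r 144.1 Ftan(opp. cw) -2.0 Frad -2.3
  t 15.30 tool j -0.719 r 146.5 Ftan(opp. cw) -1.9 Frad 0.6
t 15.3 tcp [700.5  26.4 169. ] yang 50.8 F [-0.7 -1.9 -0.2]
[7.0, 11.3, 0.0] -4.9
[6.5, -2.7, 0.1] 0.8
[7.4, -16.7, 0.1] 6.5
```

```bash
python3 -m jog '{"dp":[[3,-10,0],[7,-20,0],[8,-30,0]],"twist":[4,9,13],"claw":[0,0,0]}' >/dev/null; python3 -c "from h import *;tf()"
python3 -m jog '{"dp":[[0,-7,0],[1,-14,0]],"twist":[3,6],"claw":[0,0]}'>/dev/null; python3 -c "from h import *;tf()"
python3 -m jog '{"dp":[[0,-5,0],[1,-10,0]],"twist":[2,4],"claw":[0,0]}'>/dev/null; python3 -c "from h import *;tf()"
```

```text
t 15.55 tool j -0.503 r 140.6 Ftan(opp. cw) 0.7 Frad -1.6
  t 15.72 tool j -0.407 r 140.5 Ftan(opp. cw) 8.6 Frad 1.1
  t 15.88 tool j -0.339 r 140.1 Ftan(opp. cw) 8.2 Frad 3.9
```

```bash
python3 -m jog '{"dp":[[0,-5,0],[1,-10,0]],"twist":[2,4],"claw":[0,0]}'>/dev/null; python3 -c "from h import *;tf()"
python3 -m jog '{"dp":[[0,-5,0],[1,-10,0]],"twist":[2,4],"claw":[0,0]}'>/dev/null; python3 -c "from h import *;tf()"
```

```text
t 16.05 tool j -0.270 r 139.6 Ftan(opp. cw) 10.7 Frad 6.1
  t 16.22 tool j -0.200 r 138.9 Ftan(opp. cw) 10.4 Frad 4.4
```

```bash
python3 -m jog '{"dp":[[0,-5,0],[0,-10,0]],"twist":[2,4],"claw":[0,0]}'>/dev/null; python3 -c "from h import *;tf()"
python3 -m jog '{"dp":[[0,-5,0],[0,-10,0]],"twist":[2,4],"claw":[0,0]}'>/dev/null; python3 -c "from h import *;tf()"
```

```text
t 16.38 tool j -0.128 r 138.8 Ftan(opp. cw) 11.1 Frad 3.6
  t 16.55 tool j -0.056 r 138.7 Ftan(opp. cw) 11.2 Frad 2.0
```

```bash
python3 -m jog '{"dp":[[0,0,0],[0,0,0],[0,0,0]],"twist":[0,0,0],"claw":[0,0,0]}'; python3 -c "from h import *;tf()"
python3 -m jog '{"dp":[[0,-3,0],[0,-6,0]],"twist":[1,2],"claw":[0,0]}'>/dev/null; python3 -c "from h import *;tf()"
python3 -m jog '{"dp":[[0,0,0],[0,0,0],[0,0,0]],"twist":[0,0,0],"claw":[0,0,0]}'>/dev/null; python3 -c "from h import *;tf()"
```

```text
t: 16.8
eef_pos: [617.5, -16.8, 169.4]
tcp_rot: [3.139, 0.001, 1.772]
ft_force: [8.8, -1.0, -4.5]
opening: 0.5
  t 16.80 tool j -0.053 r 138.8 Ftan(opp. cw) 8.4 Frad 2.9
  t 16.97 tool j -0.015 r 138.8 Ftan(opp. cw) 11.9 Frad 3.0
  t 17.22 tool j -0.011 r 138.9 Ftan(opp. cw) 8.9 Frad 3.0
```

Moving push is 12 N and it presses back with 8.9 N at rest, so it is clamped. I back the fingers off to centre, then lift.

```bash
python3 -m jog '{"dp":[[0,2,0],[0,4,0],[0,7,0],[0,9,0],[0,9,0]],"twist":[0,0,0,0,0],"claw":[0,0,0,0,0]}'; python3 -c "from h import *;tf()"
python3 -m jog '{"dp":[[0,0,0],[0,0,0],[0,0,0],[0,0,0]],"twist":[0,0,0,0],"claw":[0,0,0,0]}'>/dev/null; python3 -c "from h import *;tf()"
```

```text
t: 17.63
eef_pos: [619.9, -15.6, 169.5]
tcp_rot: [3.14, -0.001, 1.737]
ft_force: [5.2, 4.8, -2.2]
opening: 0.499
  t 17.63 tool j -0.072 r 138.2 Ftan(opp. cw) 6.2 Frad -3.4
  t 17.97 tool j -0.071 r 138.2 Ftan(opp. cw) 6.4 Frad -2.6
```

```bash
python3 -m jog '{"dp":[[0,3,0],[0,6,0],[0,6,0],[0,6,0]],"twist":[-1,-2,-2,-2],"claw":[0,0,0,0]}'>/dev/null; python3 -c "from h import *;tf()"
python3 -m jog '{"dp":[[0,3,0],[0,6,0],[0,6,0],[0,6,0]],"twist":[-1,-2,-2,-2],"claw":[0,0,0,0]}'>/dev/null; python3 -c "from h import *;tf()"
python3 -m jog '{"dp":[[0,3,0],[0,6,0],[0,6,0],[0,6,0]],"twist":[-1,-2,-2,-2],"claw":[0,0,0,0]}'>/dev/null; python3 -c "from h import *;tf()"
```

```text
t 18.30 tool j -0.110 r 139.0 Ftan(opp. cw) 4.6 Frad -1.8
  t 18.63 tool j -0.152 r 139.7 Ftan(opp. cw) 4.3 Frad -1.3
  t 18.97 tool j -0.194 r 140.3 Ftan(opp. cw) 4.2 Frad -1.0
```

```bash
python3 -m jog '{"dp":[[0,0,0],[0,0,0],[0,0,0],[0,0,0]],"twist":[0,0,0,0],"claw":[0,0,0,0]}'>/dev/null; python3 -c "from h import *;tf()"
python3 -m jog '{"dp":[[0,3,0],[0,6,0],[0,6,0],[0,6,0]],"twist":[-1,-2,-2,-2],"claw":[0,0,0,0]}'; python3 -c "from h import *;tf();print(np.round(readout.state()['moment'],2))"
```

```text
t 19.30 tool j -0.192 r 140.3 Ftan(opp. cw) 3.9 Frad -0.1
t: 19.63
eef_pos: [642.4, -10.9, 169.5]
tcp_rot: [3.141, -0.0, 1.873]
ft_force: [2.8, 1.5, -0.7]
opening: 0.5
  t 19.63 tool j -0.236 r 141.0 Ftan(opp. cw) 3.1 Frad -0.2
[ 0.24 -0.45  0.08]
```

The handle follows my fingers back with a slowly falling force. I re-push a little, within the range already covered, to see whether the screw or only the handle moved back.

```bash
python3 -m jog '{"dp":[[0,-3,0],[0,-6,0]],"twist":[1,2],"claw":[0,0]}'>/dev/null; python3 -c "from h import *;tf()"
python3 -m jog '{"dp":[[0,-3,0],[0,-6,0]],"twist":[1,2],"claw":[0,0]}'>/dev/null; python3 -c "from h import *;tf()"
python3 -m jog '{"dp":[[0,-3,0],[0,-6,0]],"twist":[1,2],"claw":[0,0]}'>/dev/null; python3 -c "from h import *;tf()"
```

```text
t 19.80 tool j -0.194 r 140.9 Ftan(opp. cw) 6.9 Frad 3.1
  t 19.97 tool j -0.155 r 140.9 Ftan(opp. cw) 11.1 Frad 5.3
  t 20.13 tool j -0.114 r 140.9 Ftan(opp. cw) 11.2 Frad 4.8
```

The push retraces its earlier curve (11 N at -0.155), so the screw itself backs off with about ±3.4 N of friction. The spring term should settle near 3.4 N, roughly 140 N at the pad. I release gradually until the force disappears.

```bash
python3 -m jog '{"dp":[[0,3,0],[0,6,0],[0,9,0],[0,12,0],[1,15,0],[1,18,0],[1,18,0],[1,18,0]],"twist":[-1,-2,-3,-5,-6,-7,-7,-7],"claw":[0,0,0,0,0,0,0,0]}'>/dev/null; python3 -c "from h import *;tf()"
python3 -m jog '{"dp":[[0,3,0],[0,6,0],[0,6,0],[0,6,0]],"twist":[-1,-2,-2,-2],"claw":[0,0,0,0]}'>/dev/null; python3 -c "from h import *;tf()"
python3 -m jog '{"dp":[[0,3,0],[0,6,0],[0,6,0],[0,6,0]],"twist":[-1,-2,-2,-2],"claw":[0,0,0,0]}'>/dev/null; python3 -c "from h import *;tf()"
python3 -m jog '{"dp":[[0,3,0],[0,6,0],[0,6,0],[0,6,0]],"twist":[-1,-2,-2,-2],"claw":[0,0,0,0]}'>/dev/null; python3 -c "from h import *;tf()"
```

```text
t 20.80 tool j -0.236 r 141.0 Ftan(opp. cw) 3.2 Frad -0.6
  t 21.13 tool j -0.278 r 141.9 Ftan(opp. cw) 3.4 Frad 0.3
  t 21.47 tool j -0.318 r 142.6 Ftan(opp. cw) -0.3 Frad -0.2
  t 21.80 tool j -0.360 r 143.2 Ftan(opp. cw) 0.2 Frad 0.4
```

```bash
python3 -m jog '{"dp":[[0,0,-20],[0,0,-45],[0,0,-80],[-60,0,-110],[-100,0,-120],[-140,0,-120],[-180,0,-120],[-200,0,-120]],"twist":[0,0,0,0,0,0,0,0],"claw":[0,0,0,0,0,0,0,0]}'; python3 -c "
from h import *
im=eyes.read_camera('top')
cv2.imwrite('pics/t5.png',cv2.resize(im[165:315,210:380,::-1],None,fx=4,fy=4,interpolation=cv2.INTER_CUBIC))"
```

```text
t: 22.47
eef_pos: [742.0, -189.2, 290.5]
tcp_rot: [3.141, 0.001, 1.995]
ft_force: [-0.9, 0.1, 0.5]
opening: 0.505
```

View pics/t5.png

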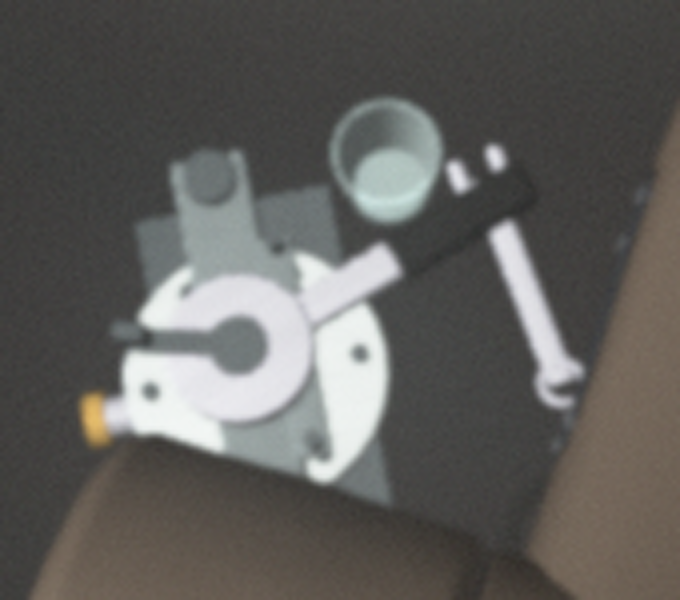

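The handle is at rest pointing right and up (grip end at (525,188)), the lever points left with its tab at (125,333), and the beaker hasn't moved. I check the lever angle numerically and compare two frames about 1.3 s apart for creep.

```bash
python3 - <<'E'
from h import *
m=eyes.camera_model("top"); hd=np.array([*A,0])
f4=lambda u,v,z: ray(m,(210+(u+.5)/4-.5,165+(v+.5)/4-.5),z)
a=ang(f4(525,188,184)-hd); print("handle",J0-a)
for uv,z in (((160,340),195),((125,333),210)):
    print("lever",(a+np.pi+.6-ang(f4(*uv,z)-hd)+np.pi)%(2*np.pi)-np.pi)
np.save('a.npy',eyes.read_camera('top'))
E
python3 -m jog '{"dp":[[0,0,0],[0,0,0],[0,0,0],[0,0,0],[0,0,0],[0,0,0],[0,0,0],[0,0,0]],"twist":[0,0,0,0,0,0,0,0],"claw":[0,0,0,0,0,0,0,0]}'>/dev/null
python3 -m jog '{"dp":[[0,0,0],[0,0,0],[0,0,0],[0,0,0],[0,0,0],[0,0,0],[0,0,0],[0,0,0]],"twist":[0,0,0,0,0,0,0,0],"claw":[0,0,0,0,0,0,0,0]}'
python3 -c "
from h import *
a=np.load('a.npy');b=eyes.read_camera('top')
d=cv2.absdiff(cv2.GaussianBlur(a,(5,5),0),cv2.GaussianBlur(b,(5,5),0)).max(2)
print('head/handle diff',d[195:280,240:345].max(), 'elsewhere (noise)',d[190:300,100:200].max())"
```

```text
handle -0.32168118718376526
lever 1.1786281633641247
lever 1.183182859441084
t: 23.9
eef_pos: [741.5, -187.3, 289.6]
tcp_rot: [3.142, -0.0, 1.995]
ft_force: [0.1, 0.2, -0.6]
opening: 0.499
head/handle diff 169 elsewhere (noise) 3
```

```bash
python3 -c "
from h import *
a=np.load('a.npy');b=eyes.read_camera('top')
d=cv2.absdiff(cv2.GaussianBlur(a,(5,5),0),cv2.GaussianBlur(b,(5,5),0)).max(2)[190:300,225:350]>25
n,_,st,_=cv2.connectedComponentsWithStats(d.astype(np.uint8)); print(st[1:]+[225,190,0,0,0])
cv2.imwrite('pics/t6.png',cv2.resize(np.hstack([a[185:300,225:350],b[185:300,225:350]])[:,:,::-1],None,fx=3,fy=3,interpolation=cv2.INTER_CUBIC))"
```

```text
[[246 269  63  23 403]
 [343 281   7  19  36]
 [225 291   5   9  18]]
```

View pics/t6.png

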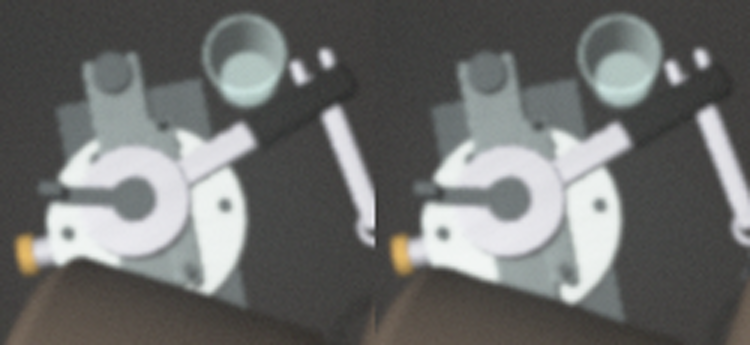

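Only the arm's edge differs between the two frames (rows 269 and below). The handle, lever and beaker are identical, so I hand in.

```bash
python3 -c "
from cell import job_done,readout
print(job_done(), readout.state()['ft_force'])"
```

```text
the job is handed in; nothing more can be done
the job is handed in; nothing more can be done
```

The job is handed in with the lid clamped, as far as my force readings can show. I could not read the pad force directly, and handing in reports no verdict.

- **Direction lever:** I pushed the tab over to its clockwise stop. The last picture puts it at about 1.18 rad (stop 1.2). The push also moved the handle about 0.1 rad clockwise.
- **Free-wheel check:** I swung the handle anticlockwise until the force jumped from about 1 N to 17 N at the stop. Resistance on the way was only about 1 N, so the screw should have stood still. I did not measure the pad's height.
- **Tightening:** The first stroke ran at about loose-screw resistance. The push rose to about 8 N at the end of the second and 12 N in the third, where I stopped. It pressed back with 8.9 N at rest.
- **Letting go:** The handle and screw backed off about 0.3 rad as I eased away, then stopped pressing on the fingers. I estimate 130–190 N left on the button, above the 60 N needed. I did not push again after letting go to confirm it.
- **One disagreement:** The push climbed about 10 N per rad in the third stroke, not the 19 N per rad given, so the pad-force figures are rough.
- **Final pictures:** Two frames about 1.3 s apart showed the handle still at about -0.32 rad, and the lever and beaker unmoved. I did not re-measure the flask and bottle, but the arm did not work near them. The arm was clear of everything, at about 24 s of the 72 s allowed.

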